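# Put the stripped sample-cell parts away, each in its own place

## Robot

A 6-joint arm with a two-finger parallel gripper is mounted at the origin on a cart in front of the work surface, level with it; the furniture and walls round the work are solid. World frame = base frame: x ahead of the robot, y to its left, z up, the work surface at z = 0. Lengths are in m, angles in degrees, forces in N, time in s.
With the tool pointing down it reaches from about 0.3 to 0.95 m from the base axis. Payload 3.1 kg.
Tool frame: the origin (TCP) lies between the finger pads; the fingertips stand 22 mm ahead of it and the grasp point (between the pads) lies 3 mm ahead of it; z points along the fingers, y is the line along which they close (so a half turn about z gives the same grasp; the last joint's range is limited). The gripper opens to 85 mm and grips with 20 to 120 N. Pads are 22 mm wide; open, the fingers measure 114 mm over their backs; the gripper's body (76 mm by 85 mm) begins 54 mm behind the grasp point. The pads swing forward as they close: fully open they stand 13 mm farther back than shut.
Start: joints at [-69.368, 17.653, 93.61, -0, 68.738, -3.994], TCP at [0.26, -0.568, 0.253] pointing down, gripper open.
Joint ranges: [-175.34, 175.34], [-45.06, 112.39], [2.9, 150.54], [-68.45, 248.45], [3.09, 151.38], [-168.51, 168.51]. Speed limits (degrees/s): [159.86, 159.86, 180, 180, 180, 180].

## Interface

Orientations are given as [roll, pitch, yaw] about the fixed x, y, z axes, in that order (R = Rz(yaw) Ry(pitch) Rx(roll)).
In Python, from cell import * gives the robot as it stands.
- The arm moves only by the shell command python3 -m handwheel 'ROWS' [FORCE]. ROWS is JSON, a list of rows, each a list of 3 entries, a list of its own where there are three numbers: the turn, a rotation vector about the tool's x, y, z in rad, then the shift along the tool's x, y, z in mm, then the opening, from 0 (shut) to 1 (fully open). In form: [[[wx, wy, wz], [dx, dy, dz], claw], ...]. A call has 1 to 8 rows; each row is the pose to reach, as a shift and turn from the pose commanded when the call began, along the tool's axes at that moment; what a row does not reach only later rows make up. A row lasts 1/10 s, in which the tool goes at most 50 mm and 8.59 degrees, less where a joint would pass 70% of its speed; a pose out of reach is approached as far as the arm can. A call with a gripper value outside its range is refused whole. The fingers move at their own pace and stop on an object; FORCE is the grip in N (left out, the last holds). Time passes only in rows, so rows that repeat a pose let the fingers close. It gives the time, the measured TCP pose, the force, the opening and the grip force at its end, in the units of the state.
- get_obs(): the state, without advancing time (a new reading comes with each control period).
- capture(name): name is "scene" or "side" or "wrist"; returns a dict with "img" (480x640x3 uint8, blue, green, red), "z_map" (480x640 float32, m along the optical axis (not along the pixel's ray), 0 where there is no reading), "mtx" (3x3 intrinsics, pixels), "T" (4x4, takes a point from camera to world coordinates). Camera axes: x right, y up, looking along -z (the intrinsics and any distortion apply to the point x, -y, -z); pixel columns grow to the right and rows downward; lengths in m; the calibration is good to about 2 mm. A picture is of the moment at which its call begins.
- finish_job(): hands the job in; it is judged then, once.
Trained networks look in a picture, given as the dict that the camera call returned (one of the last four; its "shot" number tells which), for a name from the list of things; names that differ only in an ending like _2 or _b are one class to them, and where a whole thing is asked for, a point or a joint stands for the part that bears it (a point fixed in the world has none). Each returns a list of dicts, best first, with "conf" (0 to 1); they miss things now and then, are a little off and sometimes report something else, mostly with a low value. They report only what shows in the picture. A call takes as long as a camera call.
- find_in(picture, name): "position" ([column, row] in pixels, amid what is visible of it).
- tip_of(picture, name): "position" ([column, row] in pixels: a listed point, or the origin of a listed thing).
The state is a dict: "time": time; "joint_pos": joint angles; "joint_vel": joint speeds; "joint_efforts": joint torques, N m; "tcp_pos": TCP position; "orientation": TCP orientation; "force": force on the tool from outside, world axes, zero at the start; "wrist_torque": the same for the moment, N m; "gripper_width": opening from 0.0 (shut) to 1.0 (fully open); "gripper_force": force on a finger pad.
Only numpy, scipy, OpenCV 4.12 (cv2) and the standard library are available. Lean on these libraries where they do the work, as an engineer would, in place of code of your own. Each camera call takes 0.05 s, during which the arm holds its last target. There are 200 camera calls.

## Task

The sample cell has been stripped after a measurement; put the loose parts away: the grey specimen disc flat in the round recess of the specimen holder and the brass guard ring over the steel spigot beside it, the plain brass weight in the larger bore of the wooden weight block and the knobbed weight in the smaller bore, and the straight coax adaptor flat in the empty bay of the adaptor tray. Set the parts down rather than letting them fall, leave each flat or upright on the floor of its place, and do not disturb the multimeter or the wash bottle.

Things in the scene. Friction and masses are not known exactly. Their poses are not given: they have to be found in the camera images.
- grey_disc: flat grey plastic specimen disc, 55 mm across, 10 mm thick, about 40 g, the only solid disc; lies flat on the worktop. Origin: centre of its underside, z up.
- guard_ring: flat brass guard ring, outside 68 mm, hole 48 mm, 9 mm thick, about 120 g; lies flat on the worktop. Origin: centre of the hole, at its underside, z up.
- plain_weight: plain brass cylinder standing upright, 32 mm across, 28 mm high, about 200 g. Origin: centre of its underside, z up.
- knob_weight: brass weight with a narrower round knob on top, standing upright: body 25 mm across and 23 mm high, knob 12 mm across, 34 mm high in all, about 100 g. Origin: centre of its underside, z up.
- coax_barrel: straight metal coax adaptor lying on the worktop outside the adaptor tray, 45 mm long, 14 mm wide and high, about 30 g. Origin: on its underside, its length runs along its own y, from y = -22 to +22 mm; x across, z up. Grip it across x, near the origin.
- specimen_holder: grey plastic plate fixed to the worktop, 90 (x) x 166 (y) x 16 mm (z). Origin: centre of its underside, z up. Centred at x = 0, y = +40 mm is a round recess 71 mm across and 5 mm deep (floor 11 mm above the worktop) for the specimen disc; centred at x = 0, y = -40 mm an upright steel spigot 32 mm across, standing 11 mm above the plate's top, over which the guard ring goes, to lie on the plate's top 16 mm above the worktop.
- weight_block: light wooden block with dark felt in its bores, fixed to the worktop, 74 (x) x 140 (y) x 24 mm (z), with two round blind bores 10 mm deep (floors 14 mm above the worktop). Origin: centre of its underside, z up. Larger bore: 54 mm across, centred at x = 0, y = -33 mm. Smaller bore: 40 mm across, centred at x = 0, y = +36 mm.
- adaptor_tray: shallow open aluminium tray with dark liners fixed to the worktop, 100 (x) x 172 (y) x 16 mm (z), walls and floor 4 mm thick, divided by one wall across the middle into two bays of 92 (x) x 80 mm (y). Origin: centre of its underside, z up. The bay at y = -42 mm already holds a T-shaped adaptor and a short terminator, fixed there; the bay centred at x = 0, y = +42 mm is empty.
- multimeter: hand multimeter in a grey-blue holster, 155 x 76 x 47 mm, lying on the right of the worktop; stays where it is. Origin: centre of its underside.
- wash_bottle: white squeeze bottle with a bent spout, 63 x 88 mm, 189 mm high, standing at the back; stays where it is. Origin: on its underside, z up.

How it is judged (in metres and radians):
At the end, for the whole second after the job is handed in: Disc flat on the recess floor and ring flat on the holder round the spigot (each within 10 mm of centre); plain weight upright on the floor of the larger bore (13 mm), knobbed weight in the smaller (10 mm); straight adaptor flat on the floor of the empty bay; all at rest (x of grey_disc in the frame of specimen_holder between -0.01 and 0.01 m and y of grey_disc in the frame of specimen_holder between 0.03 and 0.05 m and z of grey_disc in the frame of specimen_holder between 0.008 and 0.0135 m and angle between each of grey_disc, guard_ring, plain_weight, knob_weight's own z axis and vertical below 0.12 rad and linear speed of each of grey_disc, guard_ring, plain_weight, knob_weight, coax_barrel below 0.02 m/s and angular speed of each of grey_disc, guard_ring, plain_weight, knob_weight, coax_barrel below 0.3 rad/s and x of guard_ring in the frame of specimen_holder between -0.01 and 0.01 m and y of guard_ring in the frame of specimen_holder between -0.05 and -0.03 m and z of guard_ring in the frame of specimen_holder between 0.013 and 0.0185 m and x of plain_weight in the frame of weight_block between -0.013 and 0.013 m and y of plain_weight in the frame of weight_block between -0.046 and -0.02 m and z of plain_weight in the frame of weight_block between 0.011 and 0.017 m and x of knob_weight in the frame of weight_block between -0.01 and 0.01 m and y of knob_weight in the frame of weight_block between 0.026 and 0.046 m and z of knob_weight in the frame of weight_block between 0.011 and 0.017 m and x of coax_barrel in the frame of adaptor_tray between -0.044 and 0.044 m and y of coax_barrel in the frame of adaptor_tray between 0.004 and 0.08 m and z of coax_barrel in the frame of adaptor_tray between 0.001 and 0.013 m and angle between coax_barrel's own y axis and vertical between 1.4208 and 1.7208 rad); the robot touches nothing.
It fails at once if a part is let fall from more than about 3 cm ((height (world z) of grey_disc below 0.045 m and linear speed of grey_disc above 0.8 m/s) or (height (world z) of guard_ring below 0.045 m and linear speed of guard_ring above 0.8 m/s) or (height (world z) of plain_weight below 0.045 m and linear speed of plain_weight above 0.8 m/s) or (height (world z) of knob_weight below 0.045 m and linear speed of knob_weight above 0.8 m/s) or (height (world z) of coax_barrel below 0.045 m and linear speed of coax_barrel above 0.8 m/s)).
It fails at once if the multimeter or the wash bottle is pushed more than 20 mm or the bottle tipped (distance of any of multimeter, wash_bottle from where it was at the start of the episode above 0.02 m or angle between wash_bottle's own z axis and vertical above 0.3 rad).
It also fails if it takes over 104 s, if anything falls off the work surface, if the arm or the gripper's body presses on something with over 40 N, if the wrist force passes 120 N, or if a joint passes its speed limit or range.

## Working session

There is one attempt and no reset: what is moved stays moved. The work goes in short steps, Python scripts to look and compute and a shell command to move; the robot and the scene stay as the last step left them, time stands still between calls to the robot, and variables do not carry over. Pictures are saved under pics/ and viewed, at most 15 in all, crops included, and the job is handed in when it is done.

```bash
mkdir -p pics; cat > h.py <<'E'
from cell import *
import numpy as np, cv2
from scipy.spatial.transform import Rotation as R
def px2w(p,uv,z=None):
    u,v=uv; K=p["mtx"]; T=np.array(p["T"])
    d=np.array([(u-K[0,2])/K[0,0],-(v-K[1,2])/K[1,1],-1.])
    dw=T[:3,:3]@d; o=T[:3,3]
    if z is None:
        s=float(p["z_map"][int(round(v)),int(round(u))])
    else: s=(z-o[2])/dw[2]
    return o+s*dw
def cloud(p):
    K=p["mtx"];T=np.array(p["T"]);Z=p["z_map"]
    v,u=np.mgrid[:480,:640]
    P=np.stack([(u-K[0,2])/K[0,0]*Z,-(v-K[1,2])/K[1,1]*Z,-Z],-1)
    return P@T[:3,:3].T+T[:3,3]
E
python3 - <<'E'
from h import *
o=get_obs(); print(o)
for c in ["scene","side"]:
    p=capture(c); cv2.imwrite(f"pics/{c}0.png",p["img"]); print(c,p["mtx"],np.round(p["T"],3), [k for k in p])
    for n in "grey_disc guard_ring plain_weight knob_weight coax_barrel specimen_holder weight_block adaptor_tray multimeter wash_bottle".split():
        f=find_in(p,n)[:2]; t=tip_of(p,n)[:2]
        print(n,[(np.round(a["position"]),round(a["conf"],2)) for a in f],[(np.round(a["position"],1),round(a["conf"],2),np.round(px2w(p,a["position"],0),3)) for a in t])
E
```

```text
{'time': 0.0, 'joint_pos': array([-6.93679360e+01,  1.77057242e+01,  9.36903462e+01, -1.61221903e-03,
        6.87366207e+01, -3.99460425e+00]), 'joint_vel': array([ 0.05821812,  0.05844642,  0.00152437, -0.06045802, -0.10033555,
        0.06553371]), 'joint_efforts': array([-1.13719288e-03, -4.15246582e+01, -2.76668662e+01, -1.86366133e-04,
        1.02294947e-02,  1.00580263e-05]), 'tcp_pos': array([ 0.2601232 , -0.56744296,  0.25202689]), 'orientation': array([-1.79867527e+02, -7.74613021e-03,  2.46272457e+01]), 'force': array([-0.00323368,  0.00857774,  0.84180816]), 'wrist_torque': array([-0.03702125,  0.00499756, -0.01038887]), 'gripper_force': 0.0, 'gripper_width': 0.9953978631818347}
scene [[456.58416103   0.         317.88932205]
 [  0.         456.58416103 241.69245714]
 [  0.           0.           1.        ]] [[ 0.712  0.425 -0.559 -0.012]
 [-0.702  0.424 -0.572 -0.654]
 [-0.006  0.8    0.6    0.648]
 [ 0.     0.     0.     1.   ]] ['img', 'z_map', 'mtx', 'T', 'shot']
grey_disc [(array([171., 226.]), 0.72)] [(array([170.7, 225.2]), 0.75, array([0.381, 0.272, 0.   ])), (a
[... 2365 characters left out ...]
.62, array([0.428, 0.004, 0.   ])), (array([343.1, 233.4]), 0.6, array([ 0.547, -0.205,  0.   ]))]
weight_block [(array([198., 343.]), 0.84)] [(array([199.9, 346.2]), 0.69, array([0.559, 0.303, 0.   ]))]
adaptor_tray [(array([272., 271.]), 0.57)] [(array([273.8, 275.8]), 0.79, array([0.581, 0.056, 0.   ])), (array([329.3, 315.6]), 0.28, array([0.415, 0.129, 0.   ]))]
multimeter [(array([416., 205.]), 0.76)] [(array([413. , 208.7]), 0.61, array([ 0.446, -0.456, -0.   ])), (array([182.5, 302.9]), 0.6, array([0.673, 0.221, 0.   ]))]
wash_bottle [(array([184., 266.]), 0.95)] [(array([186.1, 299.7]), 0.81, array([0.675, 0.21 , 0.   ])), (array([344.7, 234.8]), 0.33, array([ 0.54, -0.2 ,  0.  ]))]
```

```bash
cat >> h.py <<'E'
def ortho(p,x0,x1,y0,y1,z,s=1000):
    "top view; col: y decreasing, row: x decreasing; s px per m"
    T=np.array(p["T"]);K=p["mtx"]
    def w2p(X):
        c=T[:3,:3].T@(np.array(X)-T[:3,3]); return [K[0,2]+K[0,0]*c[0]/-c[2],K[1,2]-K[1,1]*c[1]/-c[2]]
    W=[(x1,y1),(x1,y0),(x0,y1),(x0,y0)]
    src=np.float32([w2p((a,b,z)) for a,b in W]); dst=np.float32([((y1-b)*s,(x1-a)*s) for a,b in W])
    return cv2.warpPerspective(p["img"],cv2.getPerspectiveTransform(src,dst),(int((y1-y0)*s),int((x1-x0)*s)))
E
python3 - <<'E'
from h import *
p=capture("scene"); q=capture("side")
cv2.imwrite("pics/o1.png",ortho(p,.32,.68,-.36,.42,.016)); cv2.imwrite("pics/o2.png",ortho(q,.32,.68,-.36,.42,.016))
E
```

```text
(no output)
```

View pics/scene0.png

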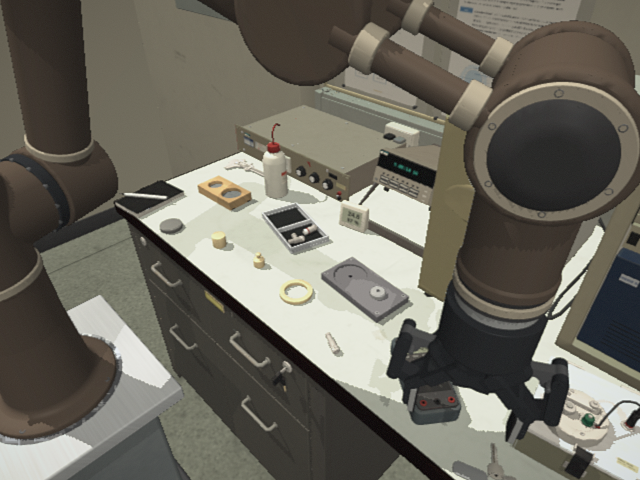

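View pics/o1.png

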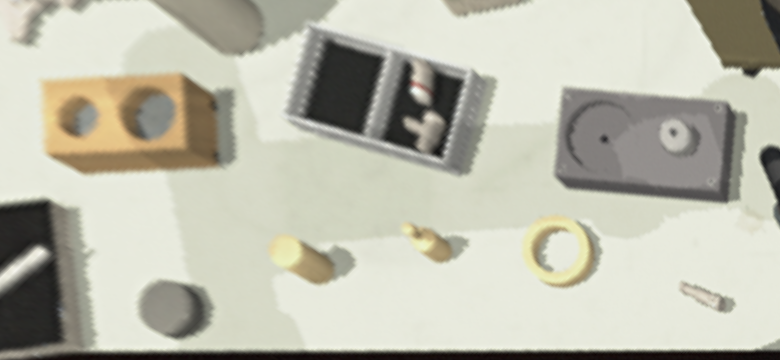

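View pics/o2.png

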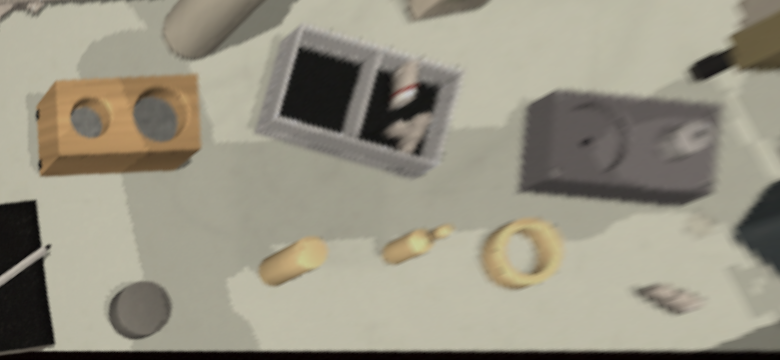

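```bash
cat >> h.py <<'E'
def to(x,y,z,yaw):
    "turn (rad) and shift (mm) in tool axes from the present pose"
    o=get_obs(); A=R.from_euler("xyz",o["orientation"],degrees=True)
    ang=(yaw-o["orientation"][2]+90)%180-90
    B=R.from_euler("xyz",[180,0,o["orientation"][2]+ang],degrees=True)
    print("turn",np.round((A.inv()*B).as_rotvec(),3),"shift",np.round(A.inv().apply(np.array([x,y,z])-o["tcp_pos"])*1000,1),"yaw",round(ang,1))
E
python3 -c "
from h import *
to(.42,-.2,.35,-5)"
```

```text
turn [-0.     0.     0.517] shift [ 298.5 -268.2  -96.7] yaw -29.6
```

```bash
python3 -m handwheel '[[[0,0,0.13],[30,-27,-40],0.4],[[0,0,0.26],[65,-58,-60],0.4],[[0,0,0.517],[298,-268,-97],0.4],[[0,0,0.517],[298,-268,-97],0.4],[[0,0,0.517],[298,-268,-97],0.4],[[0,0,0.517],[298,-268,-97],0.4],[[0,0,0.517],[298,-268,-97],0.4],[[0,0,0.517],[298,-268,-97],0.4]]'; python3 -m handwheel '[[[0,0,0],[0,0,0],0.4],[[0,0,0],[0,0,0],0.4]]'
python3 - <<'E'
from h import *
p=capture("wrist"); cv2.imwrite("pics/w1.png",p["img"]); print(get_obs()["time"],np.round(p["T"],3))
for n in "grey_disc guard_ring plain_weight knob_weight coax_barrel specimen_holder weight_block adaptor_tray".split():
    t=tip_of(p,n)[:2]
    print(n,[(np.round(a["position"],1),round(a["conf"],2),np.round(px2w(p,a["position"],0),3)) for a in t])
E
```

```text
time: 3.0
tcp_pos: [0.4111, -0.2192, 0.348]
orientation: [180.0, -0.1, -5.0]
force: [1.0, 0.3, -1.0]
gripper_width: 0.398
gripper_force: 0.0
time: 3.2
tcp_pos: [0.4112, -0.2202, 0.3479]
orientation: [179.9, -0.0, -4.8]
force: [-0.4, -0.2, -0.2]
gripper_width: 0.398
gripper_force: 0.0
3.25 [[-0.084  0.941  0.328  0.496]
 [-0.996 -0.08  -0.026 -0.226]
 [ 0.002 -0.329  0.944  0.468]
 [ 0.     0.     0.     1.   ]]
grey_disc []
guard_ring []
plain_weight [(array([  5.7, 193. ]), 0.65, array([0.421, 0.121, 0.   ]))]
knob_weight [(array([110.5, 168.3]), 0.61, array([ 0.438, -0.001,  0.   ]))]
coax_barrel [(array([363.2, 190.9]), 0.68, array([ 0.39 , -0.274,  0.   ]))]
specimen_holder [(array([299.8,  50.9]), 0.82, array([ 0.537, -0.217,  0.   ]))]
weight_block [(array([24.3, 15.6]), 0.7, array([0.591, 0.047, 0.   ]))]
adaptor_tray [(array([23.4, 15.4]), 0.62, array([0.591, 0.048, 0.   ]))]
```

View pics/w1.png

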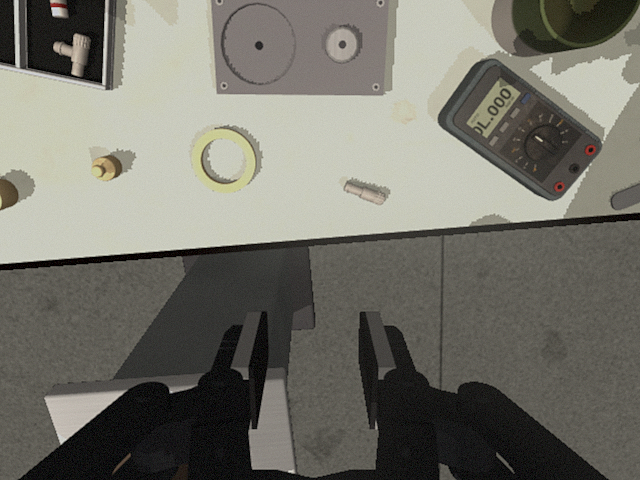

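```bash
python3 - <<'E'
from h import *
p=capture("wrist")
C=cloud(p)
print("table z",np.median(C[150:230,280:330,2]), "plate z",np.median(C[60:80,290:320,2]))
g=cv2.cvtColor(p["img"],cv2.COLOR_BGR2HSV)
m=((g[...,1]>70)&(g[...,0]>15)&(g[...,0]<40)).astype(np.uint8); m[:,:180]=0;m[:110]=0;m[205:]=0;m[:,270:]=0
c,_=cv2.findContours(m,0,1); c=max(c,key=cv2.contourArea); (u,v),ax,an=cv2.fitEllipse(c); print("ring",u,v,ax,px2w(p,(u,v),.007))
print("spigot",px2w(p,(342,44),.027),"recess",px2w(p,(259,45),.013))
for uv in [(346,183),(386,199)]: print("coax",px2w(p,uv,.007))
b=g[...,2].astype(int); k=(C[...,2]>.005)&(C[...,2]<.025); k[:,:335]=0;k[:,395:]=0;k[:170]=0;k[210:]=0
P=C[k][:,:2]; r=cv2.minAreaRect((P*1000).astype(np.float32)); print("coax rect",r,len(P),C[k][:,2].max())
k=(C[...,2]>.010)&(C[...,2]<.022); k[:,:200]=0;k[:,400:]=0;k[98:]=0
print("plate",cv2.minAreaRect((C[k][:,:2]*1000).astype(np.float32)))
E
```

```text
table z -0.0010548575722878484 plate z 0.015340039091573332
ring 228.46893310546875 156.37786865234375 (57.404579162597656, 60.71567153930664) [ 0.43996133 -0.13362058  0.007     ]
spigot [ 0.53582891 -0.2594329   0.027     ] recess [ 0.5433856  -0.18057478  0.013     ]
coax [ 0.40035819 -0.25595562  0.007     ]
coax [ 0.37875689 -0.29849641  0.007     ]
coax rect ((389.71649169921875, -273.0020446777344), (45.045318603515625, 14.153313636779785), 66.19368743896484) 471 0.015184141499937076
plate ((537.455078125, -217.07818603515625), (166.53207397460938, 82.1755599975586), 84.87924194335938)
```

```bash
python3 -c "
from h import *
to(.390,-.273,.10,66.2)"
```

```text
turn [-0.     0.    -1.244] shift [-15.7  53.  247.2] yaw 71.3
```

```bash
python3 -m handwheel '[[[0,0,-1.244],[-16,53,247],0.4],[[0,0,-1.244],[-16,53,247],0.4],[[0,0,-1.244],[-16,53,247],0.4],[[0,0,-1.244],[-16,53,247],0.4],[[0,0,-1.244],[-16,53,247],0.4],[[0,0,-1.244],[-16,53,247],0.4],[[0,0,-1.244],[-16,53,247],0.4],[[0,0,-1.244],[-16,53,247],0.4]]' ; python3 -m handwheel '[[[0,0,-0.05],[0,0,0],0.4],[[0,0,-0.05],[0,0,0],0.4]]'
python3 - <<'E'
from h import *
p=capture("side"); cv2.imwrite("pics/s1.png",cv2.resize(p["img"][150:310,320:500],None,fx=4,fy=3.7)); to(.390,-.273,.027,66.2)
E
```

```text
time: 4.5
tcp_pos: [0.3896, -0.2725, 0.0993]
orientation: [-179.9, -0.0, 64.1]
force: [-0.1, 0.2, 0.8]
gripper_width: 0.4
gripper_force: 0.0
time: 4.7
tcp_pos: [0.3901, -0.2728, 0.1003]
orientation: [-180.0, -0.0, 66.6]
force: [-0.6, -0.1, -1.1]
gripper_width: 0.398
gripper_force: 0.0
turn [ 0.    -0.     0.006] shift [-0.3 -0.  73.4] yaw -0.3
```

View pics/s1.png

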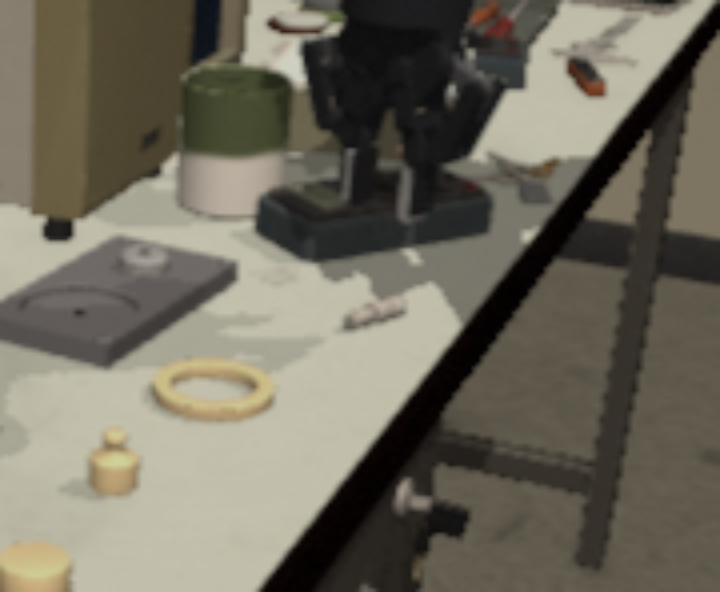

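```bash
python3 -m handwheel '[[[0,0,0],[0,0,45],0.4],[[0,0,0],[0,0,64],0.4],[[0,0,0],[0,0,69],0.4],[[0,0,0],[0,0,72],0.4],[[0,0,0],[0,0,72],0.4]]' 25; python3 -m handwheel '[[[0,0,0],[0,0,0],0],[[0,0,0],[0,0,0],0],[[0,0,0],[0,0,0],0],[[0,0,0],[0,0,0],0],[[0,0,0],[0,0,0],0]]'
```

```text
time: 5.25
tcp_pos: [0.3907, -0.273, 0.029]
orientation: [179.9, 0.0, 66.6]
force: [0.5, 0.2, -0.3]
gripper_width: 0.402
gripper_force: 0.0
time: 5.75
tcp_pos: [0.3911, -0.2733, 0.0297]
orientation: [179.9, 0.0, 66.6]
force: [-0.9, 0.0, 6.2]
gripper_width: 0.142
gripper_force: 26.5
```

```bash
python3 -m handwheel '[[[0,0,0],[0,0,-10],0],[[0,0,0],[0,0,-40],0],[[0,0,0],[0,0,-80],0]]'; python3 -c "
from h import *
to(.597,.088,.12,75)"
```

```text
time: 6.05
tcp_pos: [0.3882, -0.2709, 0.1078]
orientation: [-179.7, -0.1, 66.6]
force: [1.3, -0.8, 0.4]
gripper_width: 0.139
gripper_force: 25.8
turn [-0.005 -0.002 -0.146] shift [412.3  49.2 -11.8] yaw 8.4
```

```bash
python3 -m handwheel '[[[0,0,-0.146],[412,49,-12],0],[[0,0,-0.146],[412,49,-12],0],[[0,0,-0.146],[412,49,-12],0],[[0,0,-0.146],[412,49,-12],0],[[0,0,-0.146],[412,49,-12],0],[[0,0,-0.146],[412,49,-12],0],[[0,0,-0.146],[412,49,-12],0],[[0,0,-0.146],[412,49,-12],0]]' ; python3 -m handwheel '[[[0,0,0],[0,0,0],0],[[0,0,0],[0,0,0],0]]'
python3 - <<'E'
from h import *
p=capture("scene"); cv2.imwrite("pics/s2.png",cv2.resize(p["img"][170:320,170:370],None,fx=4,fy=4)); to(.597,.088,.034,75)
E
```

```text
time: 6.85
tcp_pos: [0.5914, 0.0753, 0.1205]
orientation: [-180.0, 0.0, 75.0]
force: [0.2, -0.3, -0.1]
gripper_width: 0.14
gripper_force: 25.8
time: 7.05
tcp_pos: [0.5909, 0.0744, 0.1201]
orientation: [-180.0, 0.0, 75.2]
force: [-0.5, -0.7, -0.8]
gripper_width: 0.14
gripper_force: 25.8
turn [-0.001  0.001  0.001] shift [16.   3.  85.7] yaw -0.1
```

View pics/s2.png

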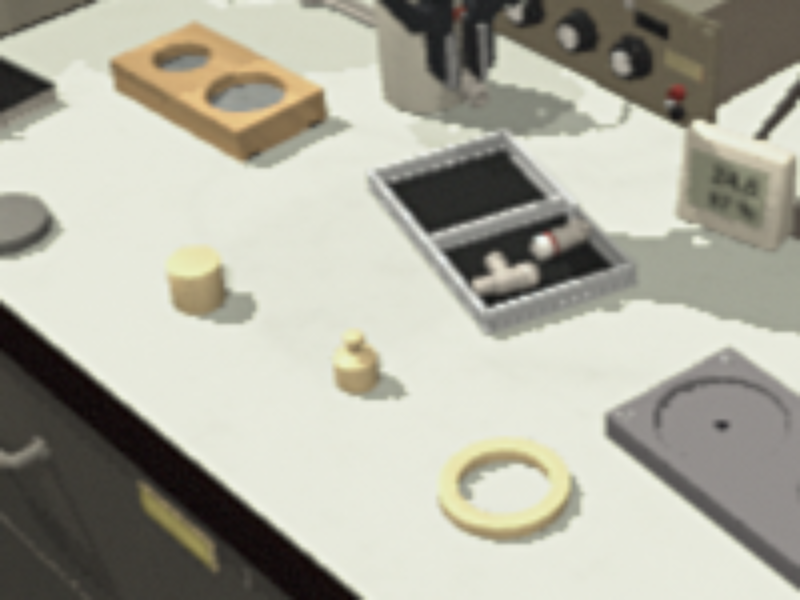

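```bash
python3 - <<'E'
from h import *
p=capture("scene")
f=lambda a,b,z:print(np.round(px2w(p,(170+a/4,170+b/4),z),3))
f(475,190,.006)
for a,b in [(370,180),(505,135),(635,270),(490,325)]: f(a,b,.016)
E
```

```text
[0.606 0.083 0.006]
[0.558 0.126 0.016]
[0.653 0.105 0.016]
[ 0.607 -0.058  0.016]
[ 0.512 -0.037  0.016]
```

```bash
python3 -m handwheel '[[[0,0,0],[6,2,45],0],[[0,0,0],[6,2,72],0],[[0,0,0],[6,2,80],0],[[0,0,0],[6,2,83],0],[[0,0,0],[6,2,85],0],[[0,0,0],[6,2,86],0]]';python3 -m handwheel '[[[0,0,0],[0,0,0],0],[[0,0,0],[0,0,0],0.3],[[0,0,0],[0,0,0],0.3],[[0,0,0],[0,0,0],0.3],[[0,0,0],[0,0,-40],0.3],[[0,0,0],[0,0,-80],0.3],[[0,0,0],[0,0,-120],0.5],[[0,0,0],[0,0,-120],0.8]]';  python3 - <<'E'
from h import *
p=capture("scene"); cv2.imwrite("pics/s3.png",cv2.resize(p["img"][170:320,170:370],None,fx=4,fy=4)); to(.35,.25,.30,3.7)
E
```

```text
time: 7.75
tcp_pos: [0.5958, 0.0781, 0.0356]
orientation: [179.8, -0.1, 74.9]
force: [-0.7, 0.4, -0.8]
gripper_width: 0.14
gripper_force: 25.8
time: 8.55
tcp_pos: [0.5997, 0.079, 0.1613]
orientation: [179.3, -0.2, 75.0]
force: [1.3, 0.3, 0.4]
gripper_width: 0.628
gripper_force: 0.0
turn [ 0.005 -0.007  1.244] shift [ 101.7 -282.3 -143.8] yaw -71.3
```

View pics/s3.png

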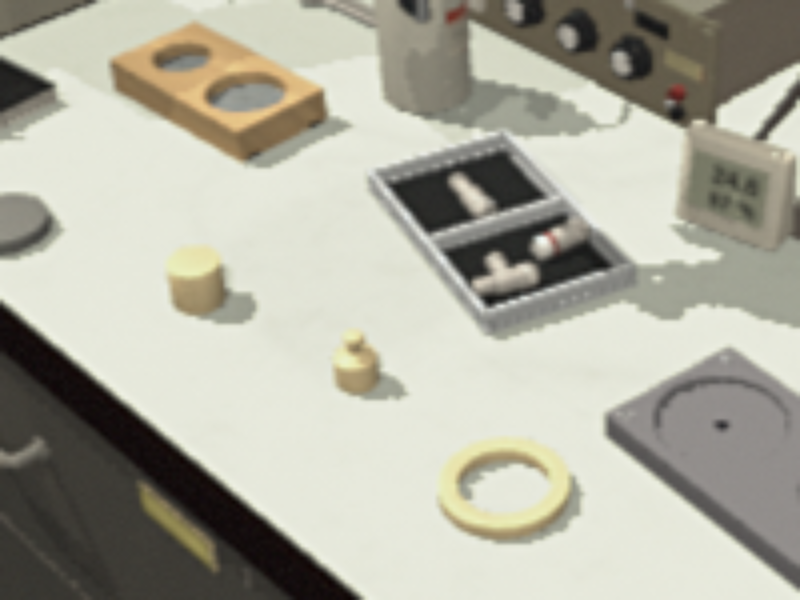

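```bash
python3 -c "
from h import *
to(.40,.18,.36,4)"; python3 -m handwheel '[[[0,0,0.15],[2,-10,-50],0.8],[[0,0,1.244],[47,-220,-200],0.8],[[0,0,1.244],[47,-220,-200],0.8],[[0,0,1.244],[47,-220,-200],0.8],[[0,0,1.244],[47,-220,-200],0.8],[[0,0,1.244],[47,-220,-200],0.8],[[0,0,1.244],[47,-220,-200],0.8],[[0,0,1.244],[47,-220,-200],0.8]]';python3 -m handwheel '[[[0,0,0.05],[0,0,0],0.8],[[0,0,0.05],[0,0,0],0.8]]'
python3 - <<'E'
from h import *
p=capture("wrist"); cv2.imwrite("pics/w2.png",p["img"])
for n in "grey_disc plain_weight knob_weight weight_block guard_ring".split():
    t=tip_of(p,n)[:2]
    print(n,[(np.round(a["position"],1),round(a["conf"],2),np.round(px2w(p,a["position"],0),4)) for a in t])
C=cloud(p); g=cv2.cvtColor(p["img"],cv2.COLOR_BGR2HSV)
k=((C[...,2]>.004)&(C[...,2]<.06)).astype(np.uint8); k[300:]=0
n,l,s,c=cv2.connectedComponentsWithStats(k)
for i in range(1,n):
    if s[i,4]>60:
        P=C[l==i]; zt=np.percentile(P[:,2],95); T=P[P[:,2]>zt-.006][:,:2]*1000
        print(s[i,:5],round(zt,4),"circ",cv2.minEnclosingCircle(T.astype(np.float32)),"med",np.mean(T,0).round(1),cv2.minAreaRect(T.astype(np.float32)))
E
```

```text
turn [ 0.005 -0.007  1.239] shift [  47.2 -215.4 -203.4] yaw -71.0
time: 9.4
tcp_pos: [0.3928, 0.1819, 0.3548]
orientation: [-180.0, -0.1, 6.0]
force: [1.3, -0.1, 0.3]
gripper_width: 0.799
gripper_force: 0.0
time: 9.6
tcp_pos: [0.3933, 0.1808, 0.3526]
orientation: [180.0, 0.1, 3.4]
force: [0.1, 0.1, -0.8]
gripper_width: 0.799
gripper_force: 0.0
grey_disc [(array([233.6, 184.7]), 0.87, array([0.3762, 0.2689, 0.    ]))]
plain_weight [(array([367.8, 151.7]), 0.58, array([0.4211, 0.1234, 0.    ]))]
knob_weight [(array([487. , 143.9]), 0.6, array([ 0.437 , -0.0041,  0.    ])), (array([234.4, 183.7]), 0.22, array([0.3774, 0.268 , 0.    ]))]
weight_block []
guard_ring []
[ 122    0  154   39 5717] 0.0247 circ ((538.54052734375, 297.3432312011719), 71.34185028076172) med [534.9 300.9] ((537.6015014648438, 297.5381774902344), (31.127029418945312, 140.7150421142578), 3.3490958213806152)
[ 363    0  194   65 3762] 0.0168 circ ((567.9671020507812, 52.18692398071289), 88.984619140625) med [547.9  24.8] ((541.4022827148438, 50.642826080322266), (55.35393524169922, 177.9562530517578), 3.32663941383
[... 834 characters left out ...]
344, 67.44720458984375), 59.12074279785156)
[475 129  28  26 563] 0.0332 circ ((440.8246154785156, -0.07817091047763824), 6.282355308532715) med [4.407e+02 4.000e-01] ((440.6296691894531, -0.33910369873046875), (11.05035400390625, 12.084754943847656), 5.857921600341797)
[353 137  34  34 861] 0.0289 circ ((421.7077941894531, 124.03855895996094), 16.047454833984375) med [422.  124.2] ((421.73406982421875, 124.1695785522461), (31.82381820678711, 31.009258270263672), 50.07291793823242)
[ 208  159   51   51 2006] 0.0109 circ ((378.1764831542969, 268.1966247558594), 27.659334182739258) med [378.9 268. ] ((378.23199462890625, 268.04296875), (54.31397247314453, 54.82047653198242), 46.15823745727539)
```

View pics/w2.png

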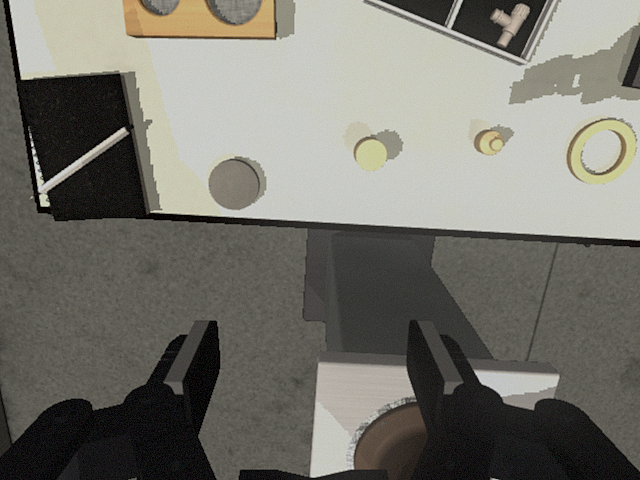

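```bash
python3 -c "
from h import *
to(.4217,.124,.10,93)"; python3 -m handwheel '[[[0,0,-1.57],[25,59,252],0.8],[[0,0,-1.57],[25,59,252],0.8],[[0,0,-1.57],[25,59,252],0.8],[[0,0,-1.57],[25,59,252],0.8],[[0,0,-1.57],[25,59,252],0.8],[[0,0,-1.57],[25,59,252],0.8],[[0,0,-1.57],[25,59,252],0.8],[[0,0,-1.57],[25,59,252],0.8]]';python3 -m handwheel '[[[0,0,-0.37],[0,0,0],0.8],[[0,0,-0.37],[0,0,0],0.8],[[0,0,-0.37],[0,0,0],0.8],[[0,0,-0.37],[0,0,0],0.8]]'; python3 -c "
from h import *
to(.4217,.124,.0335,93)"
```

```text
turn [-1.000e-03  1.000e-03 -1.564e+00] shift [ 24.4  58.2 253.5] yaw 89.6
time: 10.7
tcp_pos: [0.422, 0.123, 0.1007]
orientation: [-179.9, 0.1, 72.5]
force: [0.5, -0.8, 0.2]
gripper_width: 0.8
gripper_force: 0.0
time: 11.1
tcp_pos: [0.4228, 0.1234, 0.1019]
orientation: [-180.0, 0.0, 93.3]
force: [-0.5, -0.6, 0.1]
gripper_width: 0.804
gripper_force: 0.0
turn [-0.     0.     0.005] shift [ 0.7 -1.1 68.4] yaw -0.3
```

```bash
python3 -m handwheel '[[[0,0,0],[0.5,-1,40],0.7],[[0,0,0],[0.5,-1,60],0.7],[[0,0,0],[0.5,-1,68],0.7],[[0,0,0],[0.5,-1,68],0.7]]' 40; python3 -m handwheel '[[[0,0,0],[0,0,0],0],[[0,0,0],[0,0,0],0],[[0,0,0],[0,0,0],0],[[0,0,0],[0,0,0],0],[[0,0,0],[0,0,0],0],[[0,0,0],[0,0,0],0]]';python3 -m handwheel '[[[0,0,0],[0,0,-10],0],[[0,0,0],[0,0,-40],0],[[0,0,0],[0,0,-80],0],[[0,0,0],[0,0,-80],0]]'; python3 -c "
from h import *
to(.561,.266,.115,93.4)"
```

```text
time: 11.5
tcp_pos: [0.4207, 0.1237, 0.033]
orientation: [-179.8, 0.0, 93.3]
force: [0.3, 0.3, -0.5]
gripper_width: 0.699
gripper_force: 0.0
time: 12.1
tcp_pos: [0.4225, 0.1241, 0.0353]
orientation: [179.9, -0.0, 93.3]
force: [-2.0, -0.9, 6.7]
gripper_width: 0.355
gripper_force: 39.5
time: 12.5
tcp_pos: [0.4263, 0.1248, 0.1193]
orientation: [179.3, -0.1, 93.3]
force: [0.7, 0.2, -1.9]
gripper_width: 0.349
gripper_force: 40.5
turn [ 0.012 -0.002 -0.001] shift [133.1 142.7   6.2] yaw 0.1
```

```bash
python3 -m handwheel '[[[0.012,0,0],[133,143,0],0],[[0.012,0,0],[133,143,0],0],[[0.012,0,0],[133,143,0],0],[[0.012,0,0],[133,143,0],0],[[0.012,0,0],[133,143,0],0],[[0.012,0,0],[133,143,0],0]]'
python3 - <<'E'
from h import *
p=capture("scene"); q=capture("side")
a=cv2.resize(p["img"][140:240,170:300],(520,400)); b=cv2.resize(q["img"][270:400,130:270],(280,260)); 
c=np.zeros((400,800,3),np.uint8); c[:,:520]=a; c[:260,520:]=b; cv2.imwrite("pics/s4.png",c); to(.561,.266,.115,93.4)
w=capture("wrist"); C=cloud(w)
for n in ["weight_block"]:
  for s in (p,q,w): print([(a["conf"],px2w(s,a["position"],0)) for a in tip_of(s,n)[:1]])
k=(C[...,2]>.018)&(C[...,2]<.029)&(C[...,0]<.62)&(C[...,0]>.5)&(C[...,1]>.2)&(C[...,1]<.4); print(k.sum(),cv2.minAreaRect((C[k][:,:2]*1000).astype(np.float32)))
cv2.imwrite("pics/w3.png",w["img"])
E
```

```text
time: 13.1
tcp_pos: [0.556, 0.2653, 0.1126]
orientation: [-179.2, 0.1, 93.4]
force: [-1.3, -1.0, -3.2]
gripper_width: 0.355
gripper_force: 40.5
turn [-0.016  0.001 -0.001] shift [ 1.7  6.4 -2.5] yaw 0.1
[(0.93, array([0.56256359, 0.29767762, 0.        ]))]
[(0.77, array([0.55856154, 0.30220909, 0.        ]))]
[(0.73, array([0.55784863, 0.29820205, 0.        ]))]
26105 ((559.4052124023438, 298.3043212890625), (74.35228729248047, 140.38824462890625), 2.685985803604126)
```

View pics/s4.png

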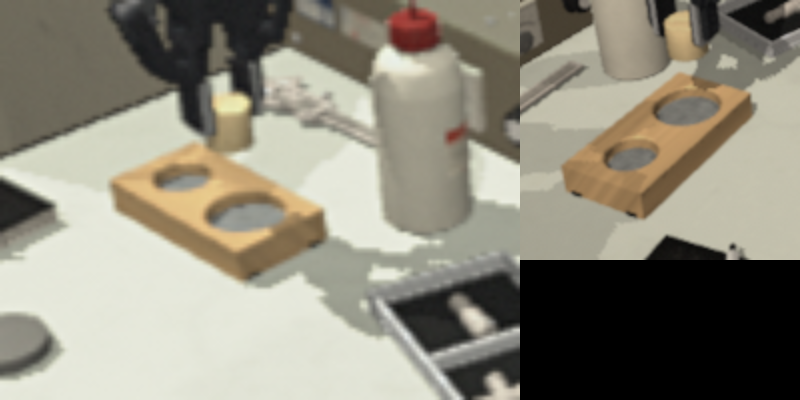

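View pics/w3.png

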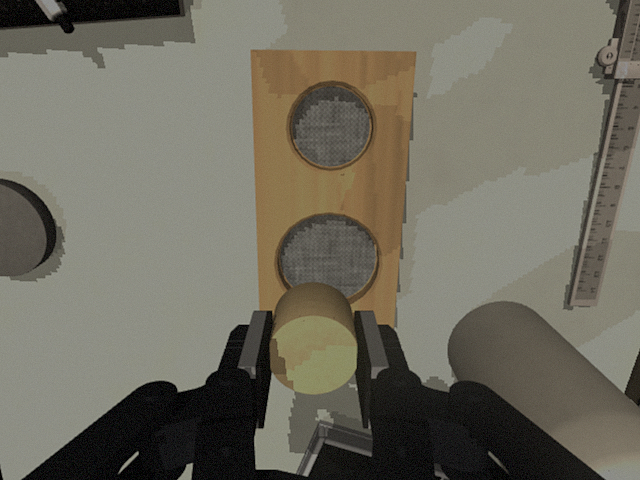

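```bash
python3 -m handwheel '[[[0,0,0],[0,0,0],0],[[0,0,0],[0,0,0],0]]'; python3 -c "
from h import *
to(.561,.2655,.049,93)"
```

```text
time: 13.6
tcp_pos: [0.5566, 0.2646, 0.1143]
orientation: [-179.3, -0.0, 93.3]
force: [-0.8, -0.5, -2.5]
gripper_width: 0.357
gripper_force: 40.5
turn [-0.012 -0.     0.005] shift [ 0.6  5.2 65.3] yaw -0.3
```

```bash
python3 -m handwheel '[[[-0.012,0,0],[1,4.5,35],0],[[-0.012,0,0],[1,4.5,52],0],[[-0.012,0,0],[1,4.5,60],0],[[-0.012,0,0],[1,4.5,63],0],[[-0.012,0,0],[1,4.5,64],0],[[-0.012,0,0],[1,4.5,64],0]]'; python3 -c "
from h import *
to(.561,.2655,.049,93)"
```

```text
time: 14.2
tcp_pos: [0.5612, 0.2665, 0.0508]
orientation: [179.9, -0.0, 93.3]
force: [-0.8, -0.2, -1.8]
gripper_width: 0.355
gripper_force: 40.7
turn [ 0.002 -0.001  0.006] shift [-1.  -0.2  1.8] yaw -0.3
```

Lower 2 mm more, release, retreat.

```bash
python3 -m handwheel '[[[0,0,0],[-1,0,1],0],[[0,0,0],[-1,0,2],0],[[0,0,0],[-1,0,2],0]]'; python3 -m handwheel '[[[0,0,0],[0,0,0],0.5],[[0,0,0],[0,0,0],0.5],[[0,0,0],[0,0,0],0.5],[[0,0,0],[0,0,-40],0.5],[[0,0,0],[0,0,-80],0.6],[[0,0,0],[0,0,-80],0.6]]'; python3 -c "
from h import *
to(.4406,0,.13,93)"
```

```text
time: 14.5
tcp_pos: [0.5613, 0.2654, 0.0494]
orientation: [179.9, -0.0, 93.3]
force: [-0.7, -1.0, 3.9]
gripper_width: 0.354
gripper_force: 41.1
time: 15.1
tcp_pos: [0.5651, 0.2672, 0.1345]
orientation: [179.3, -0.2, 93.3]
force: [1.2, -0.3, -0.2]
gripper_width: 0.598
gripper_force: 0.0
turn [ 0.012 -0.004  0.006] shift [-259.5 -139.9    1.8] yaw -0.3
```

```bash
python3 -m handwheel '[[[0,0,0],[-259,-137,0],0.6],[[0,0,0],[-259,-137,0],0.6],[[0,0,0],[-259,-137,0],0.6],[[0,0,0],[-259,-137,0],0.6],[[0,0,0],[-259,-137,0],0.6],[[0,0,0],[-259,-137,0],0.6],[[0,0,0],[-259,-137,0],0.6],[[0,0,0],[-259,-137,0],0.6]]';python3 -m handwheel '[[[0,0,0],[0,0,0],0.6],[[0,0,0],[0,0,0],0.6]]'; python3 -c "
from h import *
to(.4406,0,.0345,93)"
```

```text
time: 15.9
tcp_pos: [0.4384, -0.0019, 0.1279]
orientation: [180.0, -0.0, 93.2]
force: [0.1, -0.3, 0.3]
gripper_width: 0.604
gripper_force: 0.0
time: 16.1
tcp_pos: [0.4394, -0.0003, 0.128]
orientation: [180.0, -0.0, 93.4]
force: [0.7, -0.0, -0.1]
gripper_width: 0.602
gripper_force: 0.0
turn [ 0.001 -0.     0.007] shift [ 0.2  1.2 93.5] yaw -0.4
```

```bash
python3 -m handwheel '[[[0,0,0],[0,1,45],0.6],[[0,0,0],[0,1,80],0.6],[[0,0,0],[0,1,91],0.6],[[0,0,0],[0,1,93.5],0.6],[[0,0,0],[0,1,93.5],0.6]]' 30; python3 -m handwheel '[[[0,0,0],[0,0,0],0],[[0,0,0],[0,0,0],0],[[0,0,0],[0,0,0],0],[[0,0,0],[0,0,0],0],[[0,0,0],[0,0,0],0],[[0,0,0],[0,0,0],0]]';python3 -m handwheel '[[[0,0,0],[0,0,-10],0],[[0,0,0],[0,0,-40],0],[[0,0,0],[0,0,-80],0],[[0,0,0],[0,0,-80],0],[[0,0,0],[0,0,-80],0],[[0,0,0],[0,0,-80],0]]'; python3 -c "
from h import *
to(.5575,.3343,.115,93.4)"
```

```text
time: 16.6
tcp_pos: [0.4404, -0.0008, 0.0348]
orientation: [180.0, 0.0, 93.4]
force: [0.6, -0.0, 0.5]
gripper_width: 0.601
gripper_force: 0.0
time: 17.2
tcp_pos: [0.4411, -0.0014, 0.036]
orientation: [179.8, 0.0, 93.3]
force: [-1.7, 1.6, 5.4]
gripper_width: 0.245
gripper_force: 29.2
time: 17.8
tcp_pos: [0.4385, -0.0012, 0.1138]
orientation: [-179.9, -0.0, 93.3]
force: [-0.0, 0.3, -0.8]
gripper_width: 0.247
gripper_force: 29.5
turn [-0.002 -0.    -0.001] shift [328.  138.3  -1.3] yaw 0.1
```

```bash
python3 -m handwheel '[[[0,0,0],[328,138,-3],0],[[0,0,0],[328,138,-3],0],[[0,0,0],[328,138,-3],0],[[0,0,0],[328,138,-3],0],[[0,0,0],[328,138,-3],0],[[0,0,0],[328,138,-3],0],[[0,0,0],[328,138,-3],0],[[0,0,0],[328,138,-3],0]]';python3 -m handwheel '[[[0,0,0],[0,0,0],0],[[0,0,0],[0,0,0],0],[[0,0,0],[0,0,0],0]]'; python3 - <<'E'
from h import *
to(.5575,.3343,.050,93)
p=capture("scene"); w=capture("wrist")
c=np.zeros((480,800,3),np.uint8); c[:,:400]=w["img"][:,120:520]; c[:400,400:]=cv2.resize(p["img"][130:230,170:270],(400,400)); cv2.imwrite("pics/s5.png",c)
E
```

```text
time: 18.6
tcp_pos: [0.559, 0.3392, 0.1156]
orientation: [180.0, -0.1, 93.5]
force: [-0.1, -0.7, -0.2]
gripper_width: 0.251
gripper_force: 29.6
time: 18.9
tcp_pos: [0.5571, 0.3321, 0.1162]
orientation: [-179.8, 0.1, 93.2]
force: [-0.1, -0.3, -0.8]
gripper_width: 0.245
gripper_force: 29.6
turn [-0.003  0.002  0.004] shift [ 2.3  0.7 66.2] yaw -0.2
```

View pics/s5.png

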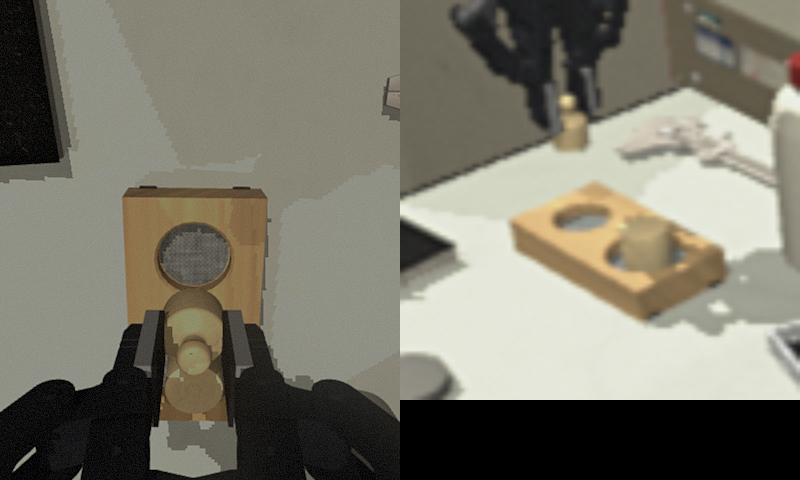

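```bash
python3 -m handwheel '[[[0,0,0],[2,0.5,35],0],[[0,0,0],[2,0.5,52],0],[[0,0,0],[2,0.5,60],0],[[0,0,0],[2,0.5,63],0],[[0,0,0],[2,0.5,64],0],[[0,0,0],[2,0.5,65],0],[[0,0,0],[2,0.5,65],0]]'; python3 -c "
from h import *
to(.5575,.3343,.049,93)"
```

```text
time: 19.7
tcp_pos: [0.5595, 0.3366, 0.0535]
orientation: [179.9, -0.0, 93.3]
force: [0.3, -0.2, -0.2]
gripper_width: 0.249
gripper_force: 29.6
turn [ 0.002 -0.001  0.006] shift [-2.2 -2.1  4.5] yaw -0.3
```

```bash
python3 -m handwheel '[[[0,0,0],[-1.5,-1.5,1],0],[[0,0,0],[-1.5,-1.5,2],0],[[0,0,0],[-1.5,-1.5,3],0],[[0,0,0],[-1.5,-1.5,3],0]]'; python3 -c "
from h import *
to(.5575,.3343,.049,93)"
```

```text
time: 20.1
tcp_pos: [0.5574, 0.3347, 0.0502]
orientation: [-180.0, 0.0, 93.3]
force: [-1.5, -0.4, 3.9]
gripper_width: 0.249
gripper_force: 30.1
turn [-0.     0.     0.006] shift [-0.4  0.1  1.2] yaw -0.3
```

```bash
python3 -m handwheel '[[[0,0,0],[0,0,0],0.45],[[0,0,0],[0,0,0],0.45],[[0,0,0],[0,0,0],0.45],[[0,0,0],[0,0,-40],0.45],[[0,0,0],[0,0,-80],0.9],[[0,0,0],[0,0,-80],0.9],[[0,0,0],[0,0,-80],0.9],[[0,0,0],[0,0,-80],0.9]]'; python3 -c "
from h import *
to(.378,.268,.08,93)"
```

```text
time: 20.9
tcp_pos: [0.5564, 0.3341, 0.1283]
orientation: [-179.9, 0.1, 93.3]
force: [-0.9, -0.8, -0.2]
gripper_width: 0.902
gripper_force: 0.0
turn [-0.002  0.001  0.006] shift [ -55.6 -181.8   48.7] yaw -0.3
```

```bash
python3 -m handwheel '[[[0,0,0],[-56,-182,0],0.9],[[0,0,0],[-56,-182,0],0.9],[[0,0,0],[-56,-182,0],0.9],[[0,0,0],[-56,-182,0],0.9],[[0,0,0],[-56,-182,48],0.9],[[0,0,0],[-56,-182,48],0.9],[[0,0,0],[-56,-182,48],0.9],[[0,0,0],[-56,-182,48],0.9]]'; python3 - <<'E'
from h import *
to(.378,.268,.0240,93)
p=capture("scene");C=cloud(p)
for nm,(x,y) in dict(plain=(.561,.2655),knob=(.5575,.3343)).items():
    k=(np.hypot(C[...,0]-x,C[...,1]-y)<.03)&(C[...,2]>.03)&(C[...,2]<.06); print(nm,k.sum(),C[k].mean(0).round(4),np.percentile(C[k][:,2],98) if k.any() else 0)
E
```

```text
time: 21.7
tcp_pos: [0.3802, 0.2688, 0.082]
orientation: [180.0, -0.0, 93.3]
force: [-0.3, -0.3, 0.1]
gripper_width: 0.902
gripper_force: 0.0
turn [ 0.001 -0.     0.005] shift [-0.7 -2.3 58. ] yaw -0.3
plain 102 [0.558  0.2579 0.0393] 0.04390377025652389
knob 47 [0.5549 0.3291 0.0367] 0.04792494524072582
```

```bash
python3 -m handwheel '[[[0,0,0],[-0.5,-2,30],0.9],[[0,0,0],[-0.5,-2,48],0.85],[[0,0,0],[-0.5,-2,54],0.8],[[0,0,0],[-0.5,-2,58],0.8],[[0,0,0],[-0.5,-2,58],0.8]]' 25; python3 -c "
from h import *
to(.378,.268,.0240,93)"
```

```text
time: 22.25
tcp_pos: [0.3778, 0.268, 0.0239]
orientation: [179.9, -0.0, 93.3]
force: [-0.2, 0.3, 0.3]
gripper_width: 0.802
gripper_force: 0.0
turn [ 0.001 -0.001  0.006] shift [ 0.   0.2 -0.1] yaw -0.3
```

```bash
python3 -m handwheel '[[[0,0,0],[0,0,0],0.4],[[0,0,0],[0,0,0],0.4],[[0,0,0],[0,0,0],0.4],[[0,0,0],[0,0,0],0.4],[[0,0,0],[0,0,0],0.4]]'; python3 -m handwheel '[[[0,0,0],[0,0,-5],0.4],[[0,0,0],[0,0,-10],0.4],[[0,0,0],[0,0,-20],0.4],[[0,0,0],[0,0,-20],0.4]]'
python3 - <<'E'
from h import *
print(get_obs()["force"])
p=capture("side"); cv2.imwrite("pics/s6.png",cv2.resize(p["img"][300:420,230:390],(640,480)))
E
```

```text
time: 22.75
tcp_pos: [0.3779, 0.2681, 0.0247]
orientation: [179.9, -0.1, 93.3]
force: [-1.2, 0.2, 5.6]
gripper_width: 0.623
gripper_force: 25.7
time: 23.15
tcp_pos: [0.378, 0.2683, 0.045]
orientation: [179.8, -0.1, 93.3]
force: [0.2, 0.0, -0.2]
gripper_width: 0.62
gripper_force: 26.3
[ 0.15662009  0.00950253 -0.1744589 ]
```

View pics/s6.png

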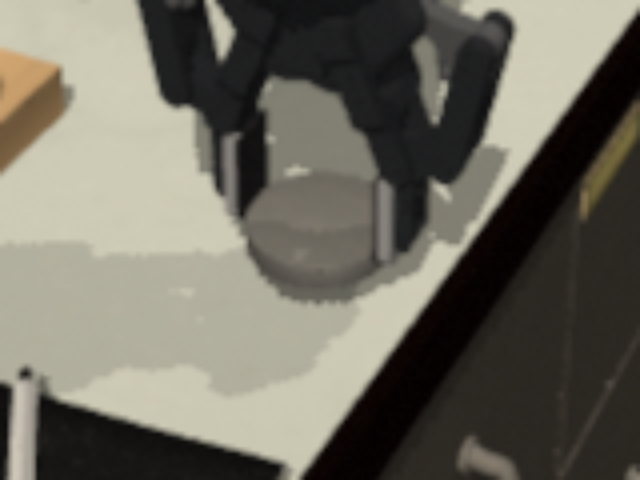

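```bash
python3 -m handwheel '[[[0,0,0],[0,0,-50],0.4],[[0,0,0],[-30,0,-90],0.4],[[0,0,0],[-60,0,-125],0.4],[[0,0,0],[-110,10,-125],0.4],[[0,0,0],[-160,10,-125],0.4],[[0,0,0],[-210,15,-125],0.4],[[0,0,0],[-260,20,-125],0.4],[[0,0,0],[-310,25,-125],0.4]]';  python3 -c "
from h import *
to(.45,-.28,.20,40)"
```

```text
time: 24.0
tcp_pos: [0.4193, -0.0407, 0.1686]
orientation: [180.0, 0.0, 93.3]
force: [0.5, -0.3, -0.4]
gripper_width: 0.624
gripper_force: 26.7
turn [ 0.001 -0.     0.931] shift [-240.7   16.7  -31.3] yaw -53.3
```

```bash
python3 -m handwheel '[[[0,0,0.931],[-240,17,-31],0.4],[[0,0,0.931],[-240,17,-31],0.4],[[0,0,0.931],[-240,17,-31],0.4],[[0,0,0.931],[-240,17,-31],0.4],[[0,0,0.931],[-240,17,-31],0.4],[[0,0,0.931],[-240,17,-31],0.4],[[0,0,0.931],[-240,17,-31],0.4],[[0,0,0.931],[-240,17,-31],0.4]]'; python3 -m handwheel '[[[0,0,0],[0,0,0],0.4],[[0,0,0],[0,0,0],0.4]]'; python3 - <<'E'
from h import *
p=capture("wrist"); C=cloud(p); cv2.imwrite("pics/w4.png",p["img"])
k=(C[...,2]>.0125)&(C[...,2]<.02)&(C[...,0]<.62)&(C[...,0]>.47)&(C[...,1]>-.33)&(C[...,1]<-.1); print("plate",k.sum(),cv2.minAreaRect((C[k][:,:2]*1000).astype(np.float32)))
k=(C[...,2]>.023)&(C[...,2]<.034)&(C[...,0]<.62)&(C[...,0]>.47)&(C[...,1]>-.33)&(C[...,1]<-.1); print("spigot",k.sum(),cv2.minEnclosingCircle((C[k][:,:2]*1000).astype(np.float32)))
k=(C[...,2]>.007)&(C[...,2]<.0118)&(C[...,0]<.59)&(C[...,0]>.5)&(C[...,1]>-.25)&(C[...,1]<-.13); print("recess",k.sum(),cv2.minEnclosingCircle((C[k][:,:2]*1000).astype(np.float32)),C[k].mean(0))
E
```

```text
time: 24.8
tcp_pos: [0.45, -0.2777, 0.1989]
orientation: [-179.9, 0.0, 39.9]
force: [-0.2, 0.1, -0.4]
gripper_width: 0.618
gripper_force: 26.7
time: 25.0
tcp_pos: [0.4503, -0.2769, 0.1993]
orientation: [-180.0, 0.0, 40.0]
force: [0.0, 0.1, 0.2]
gripper_width: 0.621
gripper_force: 26.7
plate 20364 ((561.0100708007812, -219.28280639648438), (166.5325164794922, 130.1842498779297), 84.71691131591797)
spigot 2173 ((565.689453125, -286.9645690917969), 56.98193359375)
recess 5926 ((544.3670043945312, -177.78219604492188), 35.423797607421875) [ 0.53599196 -0.18480344  0.01039788]
```

View pics/w4.png

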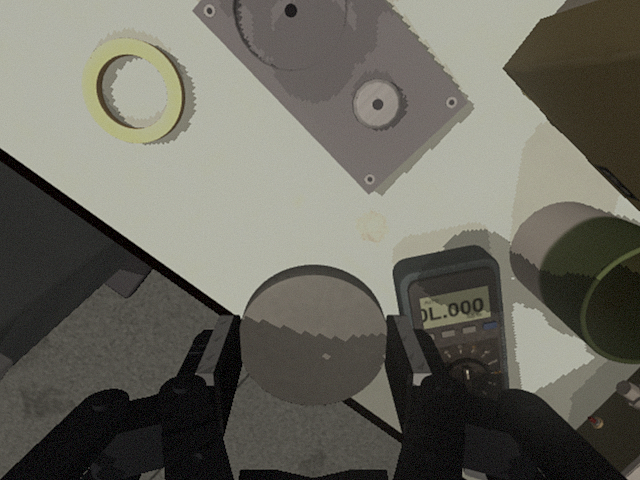

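```bash
python3 - <<'E'
from h import *
p=capture("wrist"); C=cloud(p); o=get_obs()
print("hole",px2w(p,(290.5,11),.011),"spig",px2w(p,(377.5,104),.027))
k=(C[...,2]>.023)&(C[...,2]<.034)&(np.hypot(C[...,0]-.537,C[...,1]+.257)<.03); print("spigot",k.sum(),cv2.minEnclosingCircle((C[k][:,:2]*1000).astype(np.float32)))
k=np.zeros((480,640),bool);k[262:404,245:382]=1; k&=(C[...,2]>.15); z=np.median(C[k][:,2]); k&=abs(C[...,2]-z)<.004
print("disc top",z,o["tcp_pos"],cv2.minEnclosingCircle((C[k][:,:2]*1000).astype(np.float32)))
to(.5443,-.178,.06,85)
E
```

```text
hole [ 0.54447421 -0.17837306  0.011     ] spig [ 0.53751506 -0.25762047  0.027     ]
spigot 1850 ((537.2461547851562, -256.98236083984375), 15.749926567077637)
disc top 0.18402956461194553 [ 0.45047767 -0.27698855  0.19942803] ((449.99114990234375, -276.36907958984375), 28.166593551635742)
turn [-0.    -0.    -0.785] shift [135.5 -15.4 139.4] yaw 45.0
```

```bash
python3 -m handwheel '[[[0,0,-0.785],[135.5,-15.5,0],0.4],[[0,0,-0.785],[135.5,-15.5,0],0.4],[[0,0,-0.785],[135.5,-15.5,0],0.4],[[0,0,-0.785],[135.5,-15.5,60],0.4],[[0,0,-0.785],[135.5,-15.5,120],0.4],[[0,0,-0.785],[135.5,-15.5,139],0.4],[[0,0,-0.785],[135.5,-15.5,139],0.4],[[0,0,-0.785],[135.5,-15.5,139],0.4]]'; python3 -m handwheel '[[[0,0,0],[0,0,0],0.4],[[0,0,0],[0,0,0],0.4]]'; python3 -c "
from h import *
to(.5443,-.178,.037,85)"
```

```text
time: 25.9
tcp_pos: [0.5441, -0.1781, 0.0603]
orientation: [-179.9, -0.0, 84.9]
force: [-0.0, 0.5, -0.0]
gripper_width: 0.622
gripper_force: 26.7
time: 26.1
tcp_pos: [0.5468, -0.1795, 0.0637]
orientation: [179.7, 0.1, 84.9]
force: [0.1, 0.5, 0.5]
gripper_width: 0.621
gripper_force: 26.7
turn [ 0.006  0.002 -0.001] shift [ 1.4 -2.8 26.7] yaw 0.1
```

```bash
python3 -m handwheel '[[[0,0,0],[0,0,8],0.4],[[0,0,0],[0,0,14],0.4],[[0,0,0],[0,0,18],0.4],[[0,0,0],[0,0,20],0.4],[[0,0,0],[0,0,20],0.4]]';python3 -m handwheel '[[[0,0,0],[0,0,0],0.4],[[0,0,0],[0,0,0],0.4]]'; python3 -c "
from h import *
to(.5443,-.178,.037,85)"
```

```text
time: 26.6
tcp_pos: [0.5438, -0.1782, 0.0398]
orientation: [-179.9, -0.0, 85.0]
force: [0.4, -0.3, -0.5]
gripper_width: 0.617
gripper_force: 26.7
time: 26.8
tcp_pos: [0.5445, -0.1785, 0.0405]
orientation: [180.0, 0.0, 85.0]
force: [-0.4, -0.5, -0.1]
gripper_width: 0.619
gripper_force: 26.7
turn [ 0.     0.    -0.001] shift [ 0.5 -0.2  3.5] yaw 0.0
```

```bash
python3 -m handwheel '[[[0,0,0],[0,0,2],0.4],[[0,0,0],[0,0,3.5],0.4],[[0,0,0],[0,0,4],0.4],[[0,0,0],[0,0,4],0.4]]'
```

```text
time: 27.2
tcp_pos: [0.5442, -0.1784, 0.0363]
orientation: [-180.0, -0.0, 85.0]
force: [0.1, -0.1, 0.1]
gripper_width: 0.619
gripper_force: 26.7
```

```bash
python3 -m handwheel '[[[0,0,0],[0,0,0.5],0.4],[[0,0,0],[0,0,0.5],0.8],[[0,0,0],[0,0,0.5],0.8],[[0,0,0],[0,0,0.5],0.8],[[0,0,0],[0,0,-30],1],[[0,0,0],[0,0,-70],1],[[0,0,0],[0,0,-70],1],[[0,0,0],[0,0,-70],1]]'; python3 -c "
from h import *
to(.4366,-.125,.09,85)"
```

```text
time: 28.0
tcp_pos: [0.5454, -0.1789, 0.108]
orientation: [179.8, 0.1, 85.0]
force: [0.4, -0.7, -0.1]
gripper_width: 1.0
gripper_force: 0.0
turn [ 0.003  0.001 -0.001] shift [  44.1 -113.2   17.6] yaw 0.0
```

```bash
python3 -m handwheel '[[[0,0,0],[-6,-108,0],1],[[0,0,0],[-6,-108,0],1],[[0,0,0],[-6,-108,0],1],[[0,0,0],[-6,-108,0],1],[[0,0,0],[-6,-108,0],1]]'; python3 - <<'E'
from h import *
for n in ("wrist","scene"):
    p=capture(n); C=cloud(p)
    k=(C[...,2]>.004)&(C[...,2]<.013)&(np.hypot(C[...,0]-.4362,C[...,1]+.125)<.045); print("ring",k.sum(),cv2.minEnclosingCircle((C[k][:,:2]*1000).astype(np.float32)))
    k=(C[...,2]>.0185)&(C[...,2]<.026)&(np.hypot(C[...,0]-.5443,C[...,1]+.178)<.034);print("disc",k.sum(),cv2.minEnclosingCircle((C[k][:,:2]*1000).astype(np.float32)),np.median(C[k][:,2]))
to(.4364,-.125,.06,85)
E
```

```text
time: 28.5
tcp_pos: [0.4372, -0.1753, 0.1064]
orientation: [179.9, 0.0, 84.9]
force: [0.9, -0.5, -0.3]
gripper_width: 0.998
gripper_force: 0.0
ring 7318 ((436.195556640625, -125.8426742553711), 34.1631965637207)
disc 8484 ((544.2506103515625, -178.04635620117188), 28.161264419555664) 0.02044167964465672
ring 390 ((438.2939147949219, -125.83123779296875), 39.73001480102539)
disc 380 ((542.9586181640625, -182.0382537841797), 28.481294631958008) 0.02125784789324786
turn [ 0.002  0.001 -0.   ] shift [50.3 -6.4 46.8] yaw 0.0
```

```bash
python3 -m handwheel '[[[0,0,0],[49,-5,20],1],[[0,0,0],[49,-5,45],1],[[0,0,0],[49,-5,47],1],[[0,0,0],[49,-5,47],1]]'; python3 -m handwheel '[[[0,0,0],[0,0,0],1],[[0,0,0],[0,0,0],1]]'; python3 -c "
from h import *
to(.4362,-.1258,.018,85)"
```

```text
time: 29.0
tcp_pos: [0.4363, -0.1258, 0.0592]
orientation: [-180.0, -0.0, 85.0]
force: [0.5, -0.1, 0.8]
gripper_width: 0.997
gripper_force: 0.0
time: 29.2
tcp_pos: [0.4371, -0.1267, 0.0607]
orientation: [179.8, 0.1, 84.9]
force: [0.9, 0.6, 0.4]
gripper_width: 1.003
gripper_force: 0.0
turn [ 0.003  0.001 -0.001] shift [ 0.9 -1.1 42.6] yaw 0.1
```

```bash
python3 -m handwheel '[[[0,0,0],[0,-0.5,20],1],[[0,0,0],[0,-0.5,34],1],[[0,0,0],[0,-0.5,39],1],[[0,0,0],[0,-0.5,41],1],[[0,0,0],[0,-0.5,41],1]]' 35; python3 -m handwheel '[[[0,0,0],[0,0,0],0.6],[[0,0,0],[0,0,0],0.6],[[0,0,0],[0,0,0],0.6],[[0,0,0],[0,0,0],0.6],[[0,0,0],[0,0,0],0.6]]';  python3 -m handwheel '[[[0,0,0],[0,0,-5],0.6],[[0,0,0],[0,0,-20],0.6],[[0,0,0],[0,0,-60],0.6],[[0,0,0],[0,0,-60],0.6],[[0,0,0],[0,0,-60],0.6]]'; python3 - <<'E'
from h import *
to(.5373,-.257,.08,85)
p=capture("side"); w=capture("wrist")
c=np.zeros((480,800,3),np.uint8); c[:,:400]=w["img"][:,120:520]; c[:400,400:]=cv2.resize(p["img"][170:270,320:420],(400,400)); cv2.imwrite("pics/s7.png",c)
E
```

```text
time: 29.7
tcp_pos: [0.4355, -0.126, 0.0189]
orientation: [179.9, 0.0, 84.9]
force: [-0.7, 0.1, 0.2]
gripper_width: 1.001
gripper_force: 0.0
time: 30.2
tcp_pos: [0.4359, -0.126, 0.0198]
orientation: [179.9, 0.0, 85.0]
force: [-0.4, 1.0, 6.3]
gripper_width: 0.764
gripper_force: 37.2
time: 30.7
tcp_pos: [0.436, -0.126, 0.0796]
orientation: [179.8, 0.0, 85.0]
force: [-0.4, 0.3, -1.9]
gripper_width: 0.765
gripper_force: 39.9
turn [ 0.003  0.001 -0.001] shift [-121.6  112.4    0. ] yaw 0.0
```

View pics/s7.png

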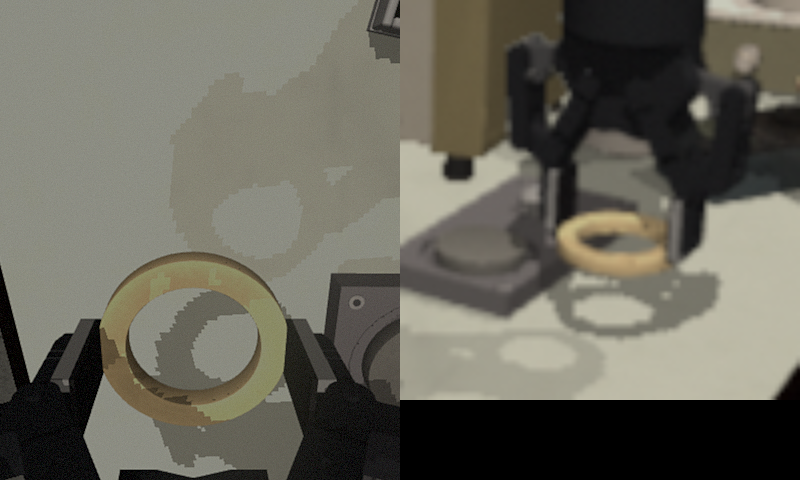

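```bash
python3 - <<'E'
from h import *
for n in ("side","scene"):
    C=cloud(capture(n)).reshape(-1,3)
    k=(C[:,2]>.035)&(C[:,2]<.5)&(C[:,0]>.50)&(C[:,0]<.68)&(C[:,1]>-.38)&(C[:,1]<-.15)
    P=C[k]; print(n,len(P),np.percentile(P,[0,2,10,50],axis=0).round(3) if len(P) else "", np.percentile(P[:,1],[50,95,100]) if len(P) else "")
E
```

```text
side 5224 [[ 0.594 -0.38   0.035]
 [ 0.597 -0.372  0.044]
 [ 0.6   -0.343  0.082]
 [ 0.625 -0.305  0.223]] [-0.30486739 -0.3000339  -0.29551288]
scene 7717 [[ 0.595 -0.38   0.035]
 [ 0.597 -0.379  0.047]
 [ 0.599 -0.373  0.091]
 [ 0.602 -0.345  0.267]] [-0.3453705  -0.3109471  -0.30214088]
```

```bash
python3 -m handwheel '[[[0,0,0],[-40,37,0],0.6],[[0,0,0],[-80,74,0],0.6],[[0,0,0],[-110,102,0],0.6],[[0,0,0],[-121,112,0],0.6],[[0,0,0],[-121,112,0],0.6],[[0,0,0],[-121,112,0],0.6]]'; python3 -m handwheel '[[[0,0,0],[0,0,15],0.6],[[0,0,0],[0,0,20],0.6],[[0,0,0],[0,0,20],0.6],[[0,0,0],[0,0,20],0.6]]';python3 - <<'E'
from h import *
to(.5373,-.2575,.037,85)
p=capture("wrist"); C=cloud(p); o=get_obs()
zt=o["tcp_pos"][2]-.0105
k=(abs(C[...,2]-zt)<.004)&(np.hypot(C[...,0]-.5373,C[...,1]+.257)<.045)
print(k.sum(),o["tcp_pos"],cv2.minEnclosingCircle((C[k][:,:2]*1000).astype(np.float32)),np.median(C[k][:,2]))
E
```

```text
time: 31.5
tcp_pos: [0.5342, -0.255, 0.0766]
orientation: [-179.8, -0.1, 84.9]
force: [0.4, -0.7, -1.5]
gripper_width: 0.763
gripper_force: 39.9
time: 31.9
tcp_pos: [0.5353, -0.2552, 0.0579]
orientation: [-179.9, -0.0, 85.0]
force: [0.2, 0.7, -1.4]
gripper_width: 0.764
gripper_force: 39.9
turn [-0.001 -0.001 -0.   ] shift [-2.1  2.2 20.9] yaw 0.0
14172 [ 0.53583018 -0.25557262  0.05840724] ((537.9034423828125, -247.34014892578125), 43.57416915893555) 0.046522659480048384
```

```bash
python3 -m handwheel '[[[0,0,0],[-1.7,1.7,5],0.6],[[0,0,0],[-1.7,1.7,12],0.6],[[0,0,0],[-1.7,1.7,17],0.6],[[0,0,0],[-1.7,1.7,19],0.6],[[0,0,0],[-1.7,1.7,19],0.6],[[0,0,0],[-1.7,1.7,19],0.6]]'; python3 -c "
from h import *
to(.5373,-.2575,.036,85)"
```

```text
time: 32.55
tcp_pos: [0.5375, -0.2579, 0.0394]
orientation: [-180.0, -0.0, 85.0]
force: [-0.2, 1.1, -1.7]
gripper_width: 0.762
gripper_force: 39.9
turn [-0.    -0.    -0.001] shift [ 0.4 -0.2  3.4] yaw 0.0
```

```bash
python3 -m handwheel '[[[0,0,0],[0,0,1],0.6],[[0,0,0],[0,0,2],0.6],[[0,0,0],[0,0,3],0.6],[[0,0,0],[0,0,3],0.6]]'
```

```text
time: 32.95
tcp_pos: [0.5374, -0.2578, 0.0364]
orientation: [-180.0, -0.0, 85.0]
force: [-0.5, 0.7, -0.2]
gripper_width: 0.766
gripper_force: 39.9
```

Force rising to zero: nearly seated (within ~1 mm). Release, go up, inspect.

```bash
python3 -m handwheel '[[[0,0,0],[0,0,1],0.6],[[0,0,0],[0,0,1],0.95],[[0,0,0],[0,0,1],0.95],[[0,0,0],[0,0,1],0.95],[[0,0,0],[0,0,-30],0.95],[[0,0,0],[0,0,-70],0.95],[[0,0,0],[-40,-60,-150],0.95],[[0,0,0],[-60,-100,-200],0.95]]'; python3 -m handwheel '[[[0,0,0],[0,-80,-50],0.95],[[0,0,0],[0,-80,-50],0.95],[[0,0,0],[0,-80,-50],0.95],[[0,0,0],[0,-80,-50],0.95]]'; python3 - <<'E'
from h import *
p=capture("scene"); cv2.imwrite("pics/s8.png",cv2.resize(p["img"][160:340,190:430],(800,600)))
C=cloud(capture("side"));D=cloud(p)
for nm,x,y,lo,hi,r in [("ring",.5373,-.257,.021,.03,.04),("disc",.5443,-.178,.0185,.026,.034),("plain",.561,.2655,.035,.05,.025),("knob",.5575,.3343,.03,.055,.025)]:
  for c in (C,D):
    k=(c[...,2]>lo)&(c[...,2]<hi)&(np.hypot(c[...,0]-x,c[...,1]-y)<r); P=c[k]
    if len(P): print(nm,len(P),np.round(cv2.minEnclosingCircle((P[:,:2]*1000).astype(np.float32))[0],1),np.percentile(P[:,2],[10,50,95]).round(4))
for n in ["guard_ring","grey_disc","coax_barrel"]:
    print(n,[(a["conf"],px2w(p,a["position"],.014)) for a in tip_of(p,n)[:1]])
print(get_obs()["time"])
E
```

```text
time: 33.75
tcp_pos: [0.4779, -0.2881, 0.1824]
orientation: [180.0, 0.0, 85.1]
force: [-0.1, -1.1, 0.4]
gripper_width: 0.952
gripper_force: 0.0
time: 34.15
tcp_pos: [0.3982, -0.2813, 0.2319]
orientation: [179.8, 0.1, 84.9]
force: [0.9, 0.4, -1.3]
gripper_width: 0.95
gripper_force: 0.0
ring 222 [ 535.5 -256. ] [0.0221 0.0244 0.0267]
ring 564 [ 536.5 -259.6] [0.0229 0.0254 0.0282]
disc 180 [ 542.5 -177.9] [0.0195 0.0205 0.0217]
disc 378 [ 542. -177.] [0.0198 0.0214 0.0231]
plain 230 [559.7 266.3] [0.0378 0.0411 0.0425]
plain 81 [561.4 261.5] [0.0378 0.0412 0.0434]
knob 182 [555.1 336.5] [0.0312 0.0335 0.0468]
knob 49 [554.7 329.7] [0.0314 0.0334 0.0477]
guard_ring [(0.87, array([ 0.5371865 , -0.25238879,  0.014     ]))]
grey_disc [(0.91, array([ 0.54281749, -0.17952086,  0.014     ]))]
coax_barrel [(0.63, array([0.58520318, 0.07303618, 0.014     ]))]
34.4
```

View pics/s8.png

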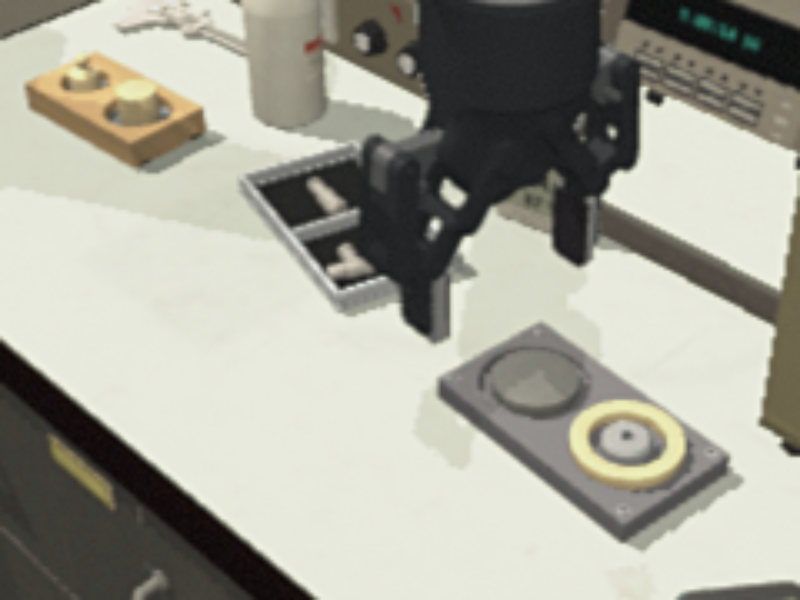

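The picture shows all five parts seated. The ring lies concentric round the spigot at (628,442), the disc is in its recess at (537,380), both weights are in their bores, and the coax adaptor is in the empty bay at (325,193). I'm handing in.

```bash
python3 -c "
from cell import *
print(finish_job())"
```

```text
the job is handed in; nothing more can be done
None
```

I handed the job in at about 34 s: the last pictures and depth readings show all five parts seated in their places, and I never touched the multimeter or wash bottle; `finish_job()` returned no verdict.

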